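Tip the milling balls out of the tipping pan

ROBOT

A 6-joint arm with a two-finger parallel gripper is mounted at the origin on the work surface. World frame = base frame: x ahead of the robot, y to its left, z up, the work surface at z = 0. Lengths are in m, angles in rad, forces in N, time in s.
With the tool pointing down it reaches from about 0.425 to 1.125 m from the base axis. Payload 14.9 kg.
Tool frame: the origin (TCP) lies midway between the tips of the shut fingers; the grasp point (between the pads) lies 19 mm behind it; x points along the fingers, z is the direction in which the jaws open and shut, and the axes are right-handed (so a half turn about x gives the same grasp; the last joint's range is limited). The gripper opens to 91 mm and grips with 3 to 60 N. Pads are 32 mm wide; open, the fingers measure 118 mm over their backs; the gripper's body (76 mm by 178 mm) begins 60 mm behind the grasp point.
Start: joints at [-1.223, 0.379, 1.734, -0, 1.028, -0.033], TCP at [0.26, -0.65, 0.214] pointing down, gripper open.
Joint ranges: [-2.77, 2.77], [-0.74, 2.19], [0, 2.66], [-1.06, 4.2], [0.31, 2.87], [-3.08, 3.08]. Speed limits (rad/s): [1.89, 1.89, 2.39, 3.14, 3.14, 3.14].

INTERFACE

Orientations are given as [roll, pitch, yaw] about the fixed x, y, z axes, in that order (R = Rz(yaw) Ry(pitch) Rx(roll)).
In Python, from plant import sensors, imaging, job gives the robot as it stands.
- The arm moves only by the shell command python3 -m crank 'ROWS'. ROWS is JSON, one flat list of numbers, 7 for each row, row after row: the shift along the tool's x, y, z normalised to -1 to 1, where 1 is 12 cm, then the turn, a rotation vector about the tool's x, y, z normalised to -1 to 1, where 1 is pi/4 rad, then the opening, from -1 (shut) to 1 (fully open). A call has 1 to 20 rows; each row is the pose to reach, as a shift and turn from the pose commanded when the call began, along the tool's axes at that moment; what a row does not reach only later rows make up. A row lasts 1/8 s, in which the tool goes at most 62.5 mm and 10.7 degrees, less where a joint would pass 70% of its speed; a pose out of reach is approached as far as the arm can. A call with a number of a shift or a turn outside -1 to 1 is refused whole. A call with a gripper value outside its range is refused whole. The fingers move at their own pace and stop on an object; the grip force is fixed at half the most. Time passes only in rows, so rows that repeat a pose let the fingers close. It gives the time, the measured TCP pose, the force and the opening at its end, in the units of the state.
- sensors.read_state(): the state, without advancing time (a new reading comes with each control period).
- imaging.get_image(name): name is "side" or "top" or "wrist"; returns a dict with "pixels" (400x640x3 uint8, red, green, blue), "vfov" (degrees; the focal length in pixels is half the picture's height over the tangent of half this angle, whatever the lens; pixels are square), "cx", "cy" (the principal point, pixels), "rvec" (rotation vector, rad) and "tvec" (3), from world to camera coordinates, as OpenCV has them. Camera axes: x right, y down, z forward; pixel columns grow to the right and rows downward; lengths in m; the calibration is good to about 2 mm. A picture is of the moment at which its call begins. There is no depth.
- job.sign_off(): hands the job in, once; it reports no verdict.
The state is a dict: "time_s": time; "joint_pos": joint angles; "joint_vel": joint speeds; "joint_efforts": joint torques, N m; "tool_pos": TCP position; "tcp_rot": TCP orientation; "ft_force": force on the tool from outside, world axes, zero at the start; "wrist_torque": the same for the moment, N m; "gripper_width": opening from 0.0 (shut) to 1.0 (fully open).
Only numpy, scipy, OpenCV 4.12 (cv2) and the standard library are available. Lean on these libraries where they do the work, as an engineer would, in place of code of your own. Each camera call takes 0.05 s, during which the arm holds its last target. There are 200 camera calls.

TASK

Empty the tipping pan: set the long narrow tray on the table under the pan's lip, lengthwise in line with the pan, then lift the pan's rear handle to tip it to the 60-degree mark and no further, and hold it there for two seconds so that all three balls run into the tray. Bring the pan gently back down level and let go, leaving the tray where it is and the other ware undisturbed.

Things in the scene. Friction and masses are not known exactly. Their poses are not given: they have to be found in the camera images.
- tray_center (a point): Loose open-topped aluminium tray, 170 x 64 x 50 mm high, walls 5 mm, about 0.25 kg; this point is its centre, half-way up (25 mm above its underside). x along its 170 mm length, y across its 64 mm width, z up. It starts empty, on the table to the robot's right.
- catch_spot (a point): Point on the table, fixed to the grey tipping stand, where the tray's centre belongs (give or take 10 mm): 115 mm ahead of the hinge. x = horizontal tipping direction (from handle over hinge towards lip), y along the hinge, z up; the tray's length goes along x, either way round. The stand is bolted down; its two 123 mm high posts stand at the hinge line, inner faces 102 mm apart, 30 mm wide.
- pan_hinge (a point): Middle of the hinge line, 115 mm above the table; axes turn with the pan (level: as catch_spot's). Steel pan, 40 mm wide inside: level, it reaches 145 mm behind the hinge, 35 mm below to 40 (front cheeks 66) mm above it; its 45-degree sloping front ends in a lip 20 mm ahead of and 40 mm above the hinge. At 60 degrees the lip is 45 mm ahead, at hinge height. Balls leave from about 47.
- pan_handle (a point): Middle of the rear handle: round wooden grip 16 mm thick, 56 mm long, on a bar between two side rods, parallel to the hinge, 190 mm behind and 12 mm above it when level, 37 mm clear of the pan's rear wall. It swings up and forward on a circle about the hinge; axes turn with the pan. It can turn between the fingers while they keep pointing down.
- pan (a joint): Tilt of the pan, rad: 0 = level (on its stop, as at the start), growing as the handle rises; 1.047 = the 60-degree mark (the one long broad black mark on the angle plate beside the hinge, met by the black pointer); hard stop 1.4. Stiff hinge (0.5 N m friction; about 5 N up at the handle to tip, 1 to 2 N down to return): the pan stays where it is left.
- ball0_center (a point): Centre of a white porcelain milling ball, 30 mm across, 34 g; starts in the pan.
- ball1_center (a point): Centre of a white porcelain milling ball, 30 mm across, 34 g; starts in the pan.
- ball2_center (a point): Centre of a white porcelain milling ball, 30 mm across, 34 g; starts in the pan.
- cup_b_center (a point): Bystander, to be left alone: bisque cup, 76 mm across, 75 mm high, standing beyond the stand; the point is its centre.
- bowl_center (a point): Bystander, to be left alone: small bisque bowl, 104 mm across, 45 mm high; the point is its centre.
- jar_center (a point): Bystander, to be left alone: closed glass jar, 60 mm across, 80 mm high; the point is its centre.

How it is judged:
By the outcome, as a careful person would: the job done as asked, in the order asked, and still so for the second after the job is handed in, with the robot touching nothing.
It also fails if it takes over 72 s, if anything falls off the work surface, if the arm or the gripper's body presses on something with over 40 N, if the wrist force passes 120 N, or if a joint passes its speed limit or range.

## Working session

There is one attempt and no reset: what is moved stays moved. The work goes in short steps, Python scripts to look and compute and a shell command to move; the robot and the scene stay as the last step left them, time stands still between calls to the robot, and variables do not carry over. Pictures are saved under pics/ and viewed, about 8 in all and at most 12, crops included, and the job is handed in when it is done.

```bash
mkdir -p pics; ls
python3 - <<'E'
from plant import sensors, imaging
import cv2
s=sensors.read_state(); print({k:s[k] for k in('time_s','tool_pos','tcp_rot','gripper_width')})
for n in('top','side'):
    d=imaging.get_image(n); cv2.imwrite(f'pics/{n}0.png',d['pixels'][:,:,::-1]); print(n,d['vfov'],d['cx'],d['cy'],d['rvec'],d['tvec'])
E
```

```text
pics
{'time_s': 0.0, 'tool_pos': array([ 0.2600178, -0.6494898,  0.2132866]), 'tcp_rot': array([3.13952619, 1.56972153, 1.94954624]), 'gripper_width': 0.9966452540694506}
top 47.84926233786809 321.941938194927 198.1968147380798 [ 2.20164868 -2.19128403  0.13276565] [-0.04052679  0.61565279  1.00011081]
side 56.62100684548992 315.93347423465707 203.25334852598894 [ 0.32423346 -2.796748    1.18250765] [0.58288122 0.18761854 0.92189037]
```

View pics/top0.png

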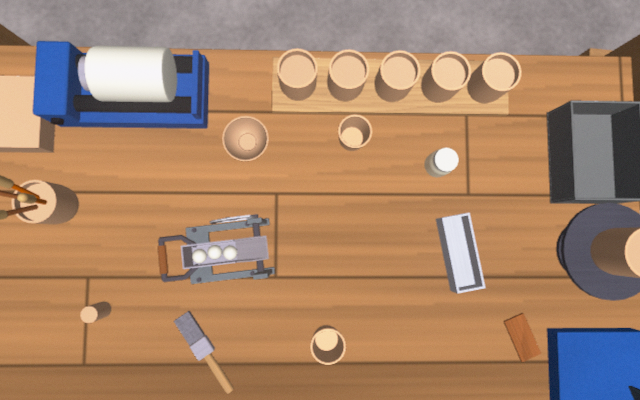

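View pics/side0.png

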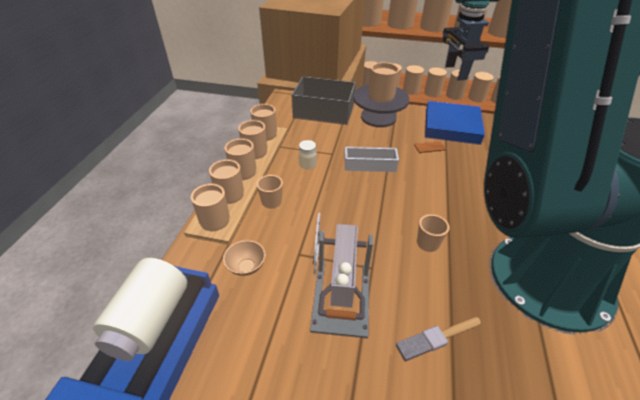

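Top: stand with pan centred near (225,250), handle at (165,258), tray at (461,252), lip to the right. Side: pan at (343,270), angle plate at (318,245), tray at (371,160).

```bash
cat > h.py <<'E'
import cv2, numpy as np
from plant import sensors, imaging
def cam(n):
    d=imaging.get_image(n); h=d['pixels'].shape[0]
    f=h/2/np.tan(np.radians(d['vfov'])/2)
    d['K']=np.array([[f,0,d['cx']],[0,f,d['cy']],[0,0,1]]); d['R']=cv2.Rodrigues(np.array(d['rvec'],float))[0]
    d['t']=np.array(d['tvec'],float); d['C']=-d['R'].T@d['t']; d['bgr']=np.ascontiguousarray(d['pixels'][:,:,::-1]); return d
def cast(d,uv,z):
    uv=np.atleast_2d(np.array(uv,float)); r=(np.linalg.inv(d['K'])@np.c_[uv,np.ones(len(uv))].T).T@d['R']
    return d['C']+r*((z-d['C'][2])/r[:,2])[:,None]
def proj(d,P):
    return cv2.projectPoints(np.atleast_2d(np.array(P,float)),np.array(d['rvec'],float),d['t'],d['K'],None)[0][:,0]
def crop(d,x0,y0,x1,y1,s,name):
    cv2.imwrite('pics/'+name,cv2.resize(d['bgr'][y0:y1,x0:x1],None,fx=s,fy=s,interpolation=cv2.INTER_CUBIC))
def rot():
    from scipy.spatial.transform import Rotation as R
    s=sensors.read_state(); return np.array(s['tool_pos']),R.from_euler('xyz',s['tcp_rot']).as_matrix(),s
E
python3 - <<'E'
from h import *
d=cam('top'); print('C',d['C'])
hsv=cv2.cvtColor(d['bgr'],cv2.COLOR_BGR2HSV)
# tray: low saturation region in window
def blob(m,x0,y0,x1,y1):
    w=np.zeros_like(m); w[y0:y1,x0:x1]=m[y0:y1,x0:x1]
    c=max(cv2.findContours(w,cv2.RETR_EXTERNAL,cv2.CHAIN_APPROX_NONE)[0],key=cv2.contourArea); return c
m=(hsv[...,1]<75).astype(np.uint8)*255
c=blob(m,420,195,500,310)
b=cv2.boxPoints(cv2.minAreaRect(c)); print('tray px',b.round(1).tolist())
P=cast(d,c[:,0],0.05)[:,:2]; r=cv2.minAreaRect((P*1000).astype(np.float32)); print('tray rim mm',r)
# handle: orange-brown grip
print('tablehsv',hsv[300,150],'grip',hsv[258,163],hsv[250,163])
for uv,z in [((165,258),.127),((262,248),.115)]: print(cast(d,uv,z))
crop(d,145,200,285,295,5.5,'stand.png')
w=cam('wrist'); cv2.imwrite('pics/w0.png',w['bgr'])
E
```

```text
C [5.30280636e-01 5.48815021e-04 1.04866322e+00]
tray px [[435.20001220703125, 218.1999969482422], [470.20001220703125, 211.1999969482422], [485.5, 287.70001220703125], [450.5, 294.70001220703125]]
tray rim mm ((493.84332275390625, -345.1827392578125), (171.9480438232422, 80.3732681274414), 10.895477294921875)
tablehsv [ 14 131 196] grip [ 12 161 157] [ 13 168 155]
[[0.48514525 0.28056646 0.127     ]]
[[0.50516892 0.08836446 0.115     ]]
```

View pics/stand.png

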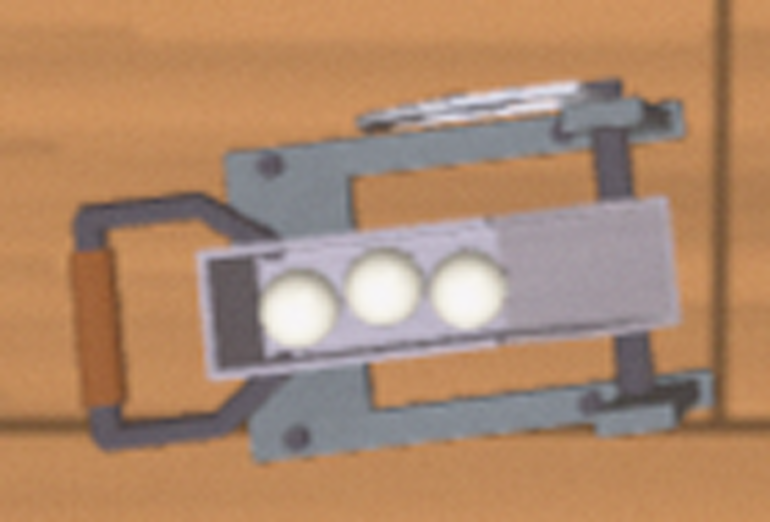

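Crop (5.5x, origin 145,200): axle crosses at (613,160) and (632,365), grip centre (97,328), lip edge (665,200)–(680,325), three balls between.

Run:
```python
from h import *
d=cam('top'); o=np.array([145,200]); q=lambda x,y:o+(np.array([x+.5,y+.5])/5.5-.5)
A=cast(d,[q(613,160),q(632,365)],.115); 
G=cast(d,[q(97,328)],.127)[0]; L=cast(d,[q(665,200),q(680,325)],.155)
P1=cast(d,[q(602,116)],.123)[0];P2=cast(d,[q(640,415)],.123)[0]
ends=cast(d,[q(94,250),q(103,405)],.127)
mid=cast(d,[q(622.5,262)],.115)[0]
print('axle',A,'post mid',(P1+P2)/2,np.linalg.norm(P1-P2),'lipmid',L.mean(0),'grip',G,ends.mean(0),np.linalg.norm(ends[0]-ends[1]))
an=lambda v:np.degrees(np.arctan2(v[1],v[0]))
print('dirs: axle-perp',an(A[1]-A[0])+90,'grip',an(ends[1]-ends[0])+90,'posts',an(P2-P1)+90,'grip->lip',an(L.mean(0)-G), 'grip->axle',an(mid-G),'dists lip210, hinge190',np.linalg.norm((L.mean(0)-G)[:2]),np.linalg.norm((mid-G)[:2]))
e=cast(d,[(470.2,211.2),(485.5,287.7)],.05); f=cast(d,[(435.2,218.2),(450.5,294.7)],0.)
print('tray right edge',e,an(e[1]-e[0]),'left bottom',f)
for n,uv in dict(cup=(328,345),jar=(445,160),cupb=(354,132),bowl=(245,138)).items(): print(n,cast(d,uv,.05).round(3))
s=cam('side'); 
p,R,st=rot(); print(R.round(3)); 
crop(s,290,210,400,340,4.5,'sstand.png')
```

```text
axle [[0.54464966 0.10111985 0.115     ]
 [0.46867848 0.09293445 0.115     ]] post mid [0.50589698 0.09675905 0.123     ] 0.11093227127172799 lipmid [0.50764004 0.07511645 0.155     ] grip [0.48269757 0.28597703 0.127     ] [0.48294847 0.28544941 0.127     ] 0.05625258557956294
dirs: axle-perp -83.85047295471992 grip -84.85550222575665 posts -81.90328882778445 grip->lip -83.25389354240248 grip->axle -82.7532346981846 dists lip210, hinge190 0.2123306671149232 0.1904820171230283
tray right edge [[ 0.58663999 -0.37020803  0.05      ]
 [ 0.41692347 -0.40041955  0.05      ]] -169.90641269357943 left bottom [[ 0.57256174 -0.30504368  0.        ]
 [ 0.39531226 -0.33770645  0.        ]]
cup [[ 0.295 -0.051  0.05 ]]
jar [[ 0.702 -0.315  0.05 ]]
cupb [[ 0.764 -0.109  0.05 ]]
bowl [[0.748 0.136 0.05 ]]
[[-0.     0.928  0.372]
 [ 0.     0.372 -0.928]
 [-1.     0.    -0.   ]]
```

View pics/sstand.png

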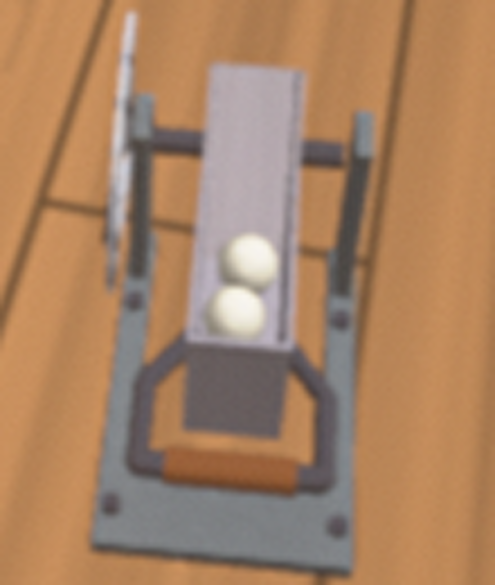

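Side crop: posts, axle, pan with balls and grip agree with the top view. Estimates are hinge ≈ (0.506, 0.0965), direction −83.2°, catch ≈ (0.519, −0.018), tray ≈ (0.495, −0.354), yaw 10.1°. Moving above the tray.

```bash
python3 -m crank '[0,0.5,-0.28,0,0,0,1, 0,0.914,-0.518,0,0,0,1, 0,0.914,-0.518,0,0,0,1]'
python3 -m crank '[0,0.5,-0.28,0,0,0,1, 0,0.914,-0.518,0,0,0,1, 0,0.914,-0.518,0,0,0,1]'
python3 -m crank '[0,0.5,-0.28,0.13,0,0,1, 0.25,0.914,-0.518,0.26,0,0,1, 0.5,0.914,-0.518,0.26,0,0,1, 0.5,0.914,-0.518,0.26,0,0,1,0.5,0.914,-0.518,0.26,0,0,1]'
python3 - <<'E'
from h import *
w=cam('wrist'); cv2.imwrite('pics/w1.png',w['bgr']); print(w['C'])
p,R,s=rot(); print(p,R.round(3),s['joint_pos'],s['ft_force'])
print(proj(w,[[.496,-.354,.05],[*p[:2],.05],[p[0],p[1],p[2]]]))
E
```

```text
time_s: 0.68
tool_pos: [0.3407, -0.5487, 0.2139]
tcp_rot: [2.844, 1.57, 1.657]
ft_force: [0.5, -0.5, 0.4]
gripper_width: 1.002
time_s: 1.05
tool_pos: [0.4192, -0.4509, 0.214]
tcp_rot: [2.409, 1.571, 1.222]
ft_force: [0.6, -0.6, 0.8]
gripper_width: 1.0
time_s: 1.68
tool_pos: [0.4962, -0.356, 0.155]
tcp_rot: [0.598, 1.57, -0.797]
ft_force: [0.6, 0.3, -0.2]
gripper_width: 1.004
[ 0.57281997 -0.34293071  0.32422445]
[ 0.49636639 -0.35604619  0.15532353] [[ 0.001  0.985  0.175]
 [-0.001  0.175 -0.985]
 [-1.     0.001  0.001]] [-6.60368367e-01  3.16785314e-01  1.94645718e+00 -8.84115977e-05
  8.76674771e-01  7.35070866e-01] [ 0.45075669  0.32807271 -1.09795496]
[[310.97091593 200.55002316]
 [313.2779333  200.54383908]
 [313.06497872 249.87976951]]
```

View pics/w1.png

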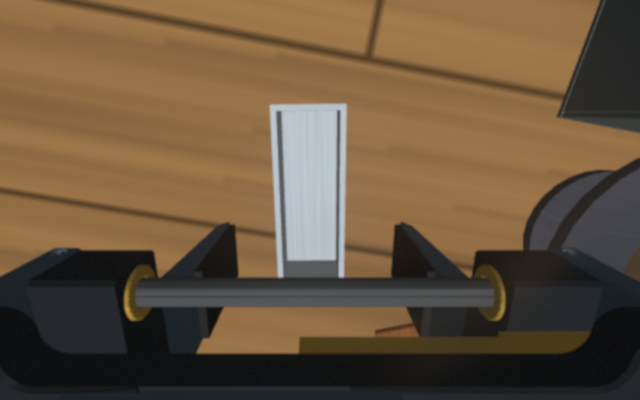

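Wrist view: tray rim's far edge runs (270,104)–(347,103), centred between the fingers and aligned. I'll fix its centre along its length.

Run:
```python
from h import *
w=cam('wrist'); p,R,s=rot()
c=cast(w,[(270,104),(347,103)],.05); sd=cast(w,[(277.5,270),(343.5,270)],.05); y=R[:2,1]
print(c,np.linalg.norm(c[0]-c[1]), 'centre',c.mean(0)[:2]-.085*y,'side mid',sd.mean(0), 'err yz',[(c.mean(0)-p)[:2]@y-.085,(c.mean(0)-p)[:2]@R[:2,2],(sd.mean(0)-p)[:2]@R[:2,2]])
```

```text
[[ 0.57219539 -0.30648255  0.05      ]
 [ 0.58407576 -0.36920935  0.05      ]] 0.06384194981589839 centre [ 0.49443975 -0.35267827] side mid [ 0.42757855 -0.36560332  0.05      ] err yz [np.float64(-0.0013612185056647574), np.float64(-0.0035462374776588364), np.float64(-0.002486375070940119)]
```

```bash
python3 -m crank '[0.5,-0.01,-0.025,0,0,0,1, 0.9,-0.01,-0.025,0,0,0,1, 0.9,-0.01,-0.025,0,0,0,1]'
python3 -m crank '[0.15,0,0,0,0,0,1, 0.29,0,0,0,0,0,1, 0.29,0,0,0,0,0,1, 0.29,0,0,0,0,0,-1, 0.29,0,0,0,0,0,-1, 0.29,0,0,0,0,0,-1, 0.29,0,0,0,0,0,-1, 0.29,0,0,0,0,0,-1, 0.29,0,0,0,0,0,-1, 0.29,0,0,0,0,0,-1]'
```

```text
time_s: 2.15
tool_pos: [0.4929, -0.3513, 0.0441]
tcp_rot: [-2.396, 1.566, 2.492]
ft_force: [-0.5, 0.0, 1.6]
gripper_width: 1.0
time_s: 3.4
tool_pos: [0.4948, -0.3518, 0.0116]
tcp_rot: [0.736, 1.57, -0.658]
ft_force: [-0.3, 1.1, 6.5]
gripper_width: 0.702
```

```bash
python3 -m crank '[-0.1,0,0,0,0,0,-1, -0.3,0,0,0,0,0,-1, -0.5,0,-0.1,0,0,0,-1, -0.7,0,-0.3,-0.2,0,0,-1, -0.7,0,-0.5,-0.4,0,0,-1, -0.7,0,-0.7,-0.6,0,0,-1, -0.7,0,-0.85,-0.8,0,0,-1, -0.7,0,-1,-0.96,0,0,-1, -0.7,0,-1,-0.96,0,0,-1]'
cat > go.py <<'E'
# remaining move to a target in tool axes, normalised
import sys; from h import *
x,y,z,a=map(float,sys.argv[1:]); p,R,s=rot(); q=R.T@(np.array([x,y,z])-p)/.12
az=np.degrees(np.arctan2(R[1,2],R[0,2])); e=(a-az+180)%360-180
print('pos',p.round(4),'jaw angle',az.round(2),'shift',q.round(3),'turn x',round(-e/45,3),'F',s['ft_force'],'w',s['gripper_width'],'j',s['joint_pos'].round(2),s['time_s'])
E
python3 go.py .519 -.018 .102 6.8
```

```text
time_s: 4.53
tool_pos: [0.4733, -0.2328, 0.0956]
tcp_rot: [-3.098, 1.571, 2.546]
ft_force: [0.1, -0.1, -2.1]
gripper_width: 0.699
pos [ 0.4733 -0.2328  0.0956] jaw angle -36.65 shift [-0.054  1.664 -0.763] turn x -0.965 F [ 0.14693809 -0.05188906 -2.11201856] w 0.6985904363197685 j [-0.5   0.29  2.13  0.    0.72  0.14] 4.525
```

```bash
python3 -m crank '[0,0.15,-0.07,-0.2,0,0,-1, 0,0.3,-0.13,-0.4,0,0,-1, 0,0.5,-0.22,-0.6,0,0,-1, 0,0.7,-0.3,-0.8,0,0,-1, 0,0.85,-0.38,-0.965,0,0,-1, 0,0.85,-0.38,-0.965,0,0,-1, 0,0.85,-0.38,-0.965,0,0,-1]'
python3 go.py .519 -.018 .013 6.8
```

```text
time_s: 5.4
tool_pos: [0.4981, -0.1253, 0.0954]
tcp_rot: [-0.641, 1.57, -0.527]
ft_force: [0.2, 0.4, -2.7]
gripper_width: 0.7
pos [ 0.4981 -0.1253  0.0954] jaw angle 6.53 shift [0.686 0.869 0.274] turn x -0.006 F [ 0.20343885  0.40900274 -2.70027231] w 0.6999290891082505 j [-0.29  0.28  2.15 -0.    0.71 -0.41] 5.4
```

```bash
python3 -m crank '[0,0.25,0.08,0,0,0,-1, 0,0.55,0.18,0,0,0,-1, 0,0.8,0.25,0,0,0,-1, 0,0.87,0.274,-0.006,0,0,-1, 0.1,0.87,0.274,-0.006,0,0,-1, 0.25,0.87,0.274,-0.006,0,0,-1, 0.4,0.87,0.274,-0.006,0,0,-1, 0.55,0.87,0.274,-0.006,0,0,-1, 0.62,0.87,0.274,-0.006,0,0,-1, 0.65,0.87,0.274,-0.006,0,0,-1, 0.67,0.87,0.274,-0.006,0,0,-1, 0.685,0.87,0.274,-0.006,0,0,-1, 0.69,0.87,0.274,-0.006,0,0,-1, 0.69,0.87,0.274,-0.006,0,0,-1]'
python3 go.py .519 -.018 .013 6.8
python3 - <<'E'
from h import *
d=cam('top'); crop(d,145,180,365,320,3.6,'placed.png')
E
```

```text
time_s: 7.15
tool_pos: [0.5184, -0.017, 0.0125]
tcp_rot: [-0.19, 1.57, -0.067]
ft_force: [0.2, 0.1, -2.0]
gripper_width: 0.7
pos [ 0.5184 -0.017   0.0125] jaw angle 7.02 shift [-0.004 -0.009  0.004] turn x 0.005 F [ 0.22421904  0.10953499 -1.97850169] w 0.6999030763754762 j [-0.08  0.44  2.15  0.    0.55 -0.2 ] 7.15
```

View pics/placed.png

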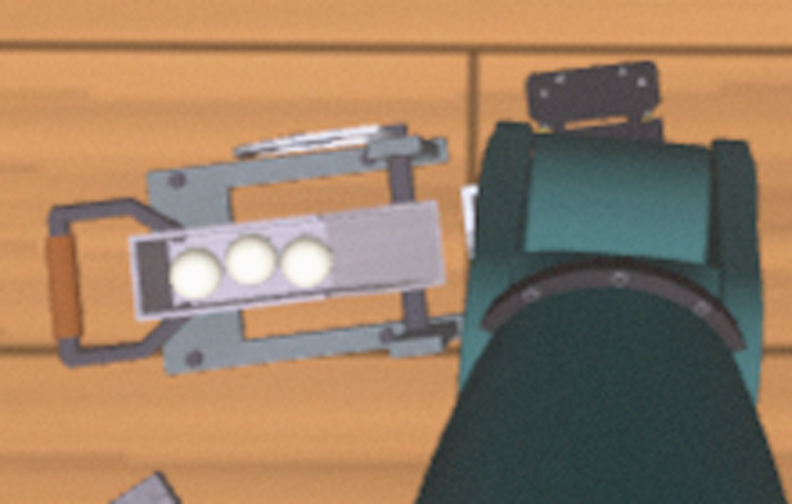

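The arm hides most of the tray, with only its corner at (463,188) visible. I'll lower the last mm, release, rise and look.

```bash
python3 -m crank '[0.01,0,0,0,0,0,-1, 0.01,0,0,0,0,0,-1, 0.01,0,0,0,0,0,0.7, 0.01,0,0,0,0,0,0.8, 0.01,0,0,0,0,0,0.8, 0.01,0,0,0,0,0,0.8, -0.2,0,0,0,0,0,0.8, -0.6,0,0,0,0,0,0.8, -1,0,0,0,0,0,0.8]'
python3 -m crank '[-0.5,0,0,0,0,0,0.8, -1,0,0,0,0,0,0.8, -1,0,0,0,0,0,0.8]'
python3 go.py .4832 .2855 .25 96.8
python3 - <<'E'
from h import *
w=cam('wrist'); cv2.imwrite('pics/w2.png',w['bgr'])
d=cam('top'); cv2.imwrite('pics/t2.png',d['bgr'])
E
```

```text
time_s: 8.32
tool_pos: [0.5179, -0.017, 0.1335]
tcp_rot: [2.971, 1.57, 3.093]
ft_force: [-0.5, 0.8, -0.6]
gripper_width: 0.901
time_s: 8.7
tool_pos: [0.5206, -0.0172, 0.2571]
tcp_rot: [-0.196, 1.563, -0.074]
ft_force: [0.0, -0.5, -0.7]
gripper_width: 0.899
pos [ 0.5206 -0.0172  0.2571] jaw angle 7.02 shift [ 5.500e-02  2.541e+00 -1.000e-03] turn x -1.995 F [ 0.04773413 -0.52587671 -0.67977041] w 0.8985838129433176 j [-0.08  0.03  2.07  0.    1.03 -0.2 ] 8.7
```

View pics/w2.png

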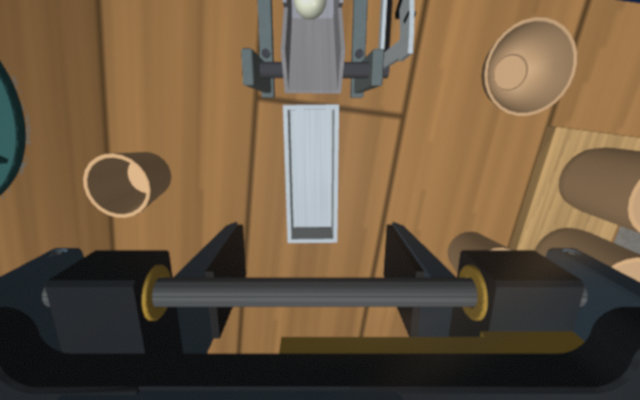

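Wrist view: tray rim corners (283,105),(339,105),(337,242),(289,243); pan lip (282,93)–(343,93); axle spans about (247..383, 70); posts at (252,70) and (377,70).

Run:
```python
from h import *
w=cam('wrist')
T=cast(w,[(283,105),(339,105),(337,242),(289,243)],.05)[:,:2]; c=T.mean(0); ax=(T[2]+T[3]-T[0]-T[1])/2
A=cast(w,[(268,71),(365,71)],.115)[:,:2]; L=cast(w,[(282,93),(343,93)],.155)[:,:2]
print('tray',c,np.linalg.norm(ax),np.degrees(np.arctan2(ax[1],ax[0])),'axle pts',A,'lip mid',L.mean(0),np.linalg.norm(L[0]-L[1]))
u=np.array([np.cos(np.radians(-83.2)),np.sin(np.radians(-83.2))]); v=np.array([-u[1],u[0]])
for n,h in(('H est',np.array([.5056,.0965])),('lip-20u',L.mean(0)-.02*u)): print(n,h,'tray ahead',(c-h)@u,'side',(c-h)@v)
```

```text
tray [ 0.51488294 -0.01723371] 0.16703584978404884 -82.32659895450041 axle pts [[0.46255953 0.08894523]
 [0.54936932 0.0995609 ]] lip mid [0.50510269 0.07318414] 0.04870255412195516
H est [0.5056 0.0965] tray ahead 0.11403278511274392 side -0.004248884861820127
lip-20u [0.50273461 0.09304345] tray ahead 0.11093982277396862 side -0.000994386156209486
```

Tray sits at about 111–114 mm ahead and within a few mm sideways, which is good. Now over to the handle.

```bash
python3 -m crank '[0,0.3,0,-0.2,0,0,0.1, 0,0.6,0,-0.4,0,0,0.1, 0,0.9,0,-0.6,0,0,0.1, 0,1,0,-0.8,0,0,0.1, 0,1,0,-0.995,0,0,0.1, 0,1,0,-0.995,0,0,0.1]'
python3 go.py .4832 .2855 .25 96.8
```

```text
time_s: 9.6
tool_pos: [0.5029, 0.1021, 0.2508]
tcp_rot: [2.396, 1.568, -2.984]
ft_force: [0.4, -0.8, 0.1]
gripper_width: 0.549
pos [0.5029 0.1021 0.2508] jaw angle 51.75 shift [0.006 1.075 1.099] turn x -1.001 F [ 0.39984665 -0.78920956  0.09324052] w 0.5493207976235339 j [ 0.15  0.03  2.08 -0.    1.03 -0.75] 9.6
```

```bash
python3 -m crank '[0,0.3,0.3,-0.2,0,0,0.1, 0,0.6,0.6,-0.4,0,0,0.1, 0,0.8,0.8,-0.6,0,0,0.1, 0,1,1,-0.8,0,0,0.1, 0,1,1,-1,0,0,0.1, 0,1,1,-1,0,0,0.1, 0,1,1,-1,0,0,0.1]'
python3 go.py .4832 .2855 .25 96.8
python3 - <<'E'
from h import *
w=cam('wrist'); cv2.imwrite('pics/w3.png',w['bgr'])
E
```

```text
time_s: 10.48
tool_pos: [0.4835, 0.2701, 0.2518]
tcp_rot: [1.956, 1.57, -2.644]
ft_force: [0.7, 0.2, 0.3]
gripper_width: 0.551
pos [0.4835 0.2701 0.2518] jaw angle 96.46 shift [ 0.015 -0.012  0.128] turn x -0.008 F [0.70505171 0.19115292 0.28651966] w 0.5508775822607471 j [ 0.47  0.1   2.01 -0.    1.03 -1.22] 10.475
```

View pics/w3.png

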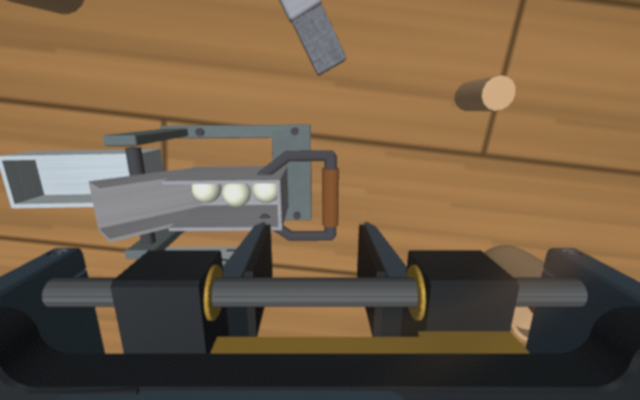

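Wrist view: grip from (332,168) to (329,228), to be compared with the top estimate.

Run:
```python
from h import *
w=cam('wrist'); hsv=cv2.cvtColor(w['bgr'],cv2.COLOR_BGR2HSV)
m=cv2.inRange(hsv,(0,175,60),(16,255,190)); m2=np.zeros_like(m); m2[155:240,315:345]=m[155:240,315:345]
r=cv2.minAreaRect(max(cv2.findContours(m2,0,1)[0],key=cv2.contourArea)); print(r)
e=cast(w,[(332,168),(329,228)],.127); print(e, e.mean(0), np.linalg.norm(e[0]-e[1]), cast(w,[r[0]],.127))
p,R,s=rot(); print((e.mean(0)-p)@R[:,1:]/.12)
```

```text
Traceback (most recent call last):
ValueError: max() iterable argument is empty
```

Run:
```python
from h import *
w=cam('wrist')
e=cast(w,[(332,168),(329,228)],.127); print(e, e.mean(0), np.linalg.norm(e[0]-e[1]))
p,R,s=rot(); print((e.mean(0)-p)@R[:,1:]/.12)
```

```text
[[0.45430681 0.28236129 0.127     ]
 [0.51414945 0.28713925 0.127     ]] [0.48422813 0.28475027 0.127     ] 0.06003307762746555
[-0.01908684  0.1198947 ]
```

```bash
python3 -m crank '[0,-0.015,0.124,0,0,0,0.1, 0.3,-0.015,0.124,-0.008,0,0,0.1, 0.6,-0.015,0.124,-0.008,0,0,0.1, 0.7,-0.015,0.124,-0.008,0,0,0.1, 0.7,-0.015,0.124,-0.008,0,0,0.1]'
python3 -m crank '[0.2,0,0,0,0,0,0.1, 0.4,0,0,0,0,0,0.1, 0.5,0,0,0,0,0,0.1, 0.5,0,0,0,0,0,0.1]'
python3 go.py .4838 .285 .108 96.8
python3 - <<'E'
from h import *
s=cam('side'); cv2.imwrite('pics/s3.png',s['bgr'][150:400,200:520].repeat(2,0).repeat(2,1))
E
```

```text
time_s: 11.25
tool_pos: [0.4836, 0.2859, 0.1683]
tcp_rot: [1.893, 1.57, -2.695]
ft_force: [0.4, -0.0, 0.7]
gripper_width: 0.554
time_s: 11.75
tool_pos: [0.4839, 0.2858, 0.1087]
tcp_rot: [-0.728, 1.571, 0.967]
ft_force: [0.6, 0.2, 0.5]
gripper_width: 0.548
pos [0.4839 0.2858 0.1087] jaw angle 97.14 shift [ 0.006  0.001 -0.006] turn x 0.008 F [0.60362669 0.19443579 0.5243175 ] w 0.5476975646176608 j [ 0.49  0.32  2.06  0.    0.77 -1.2 ] 11.75
```

View pics/s3.png

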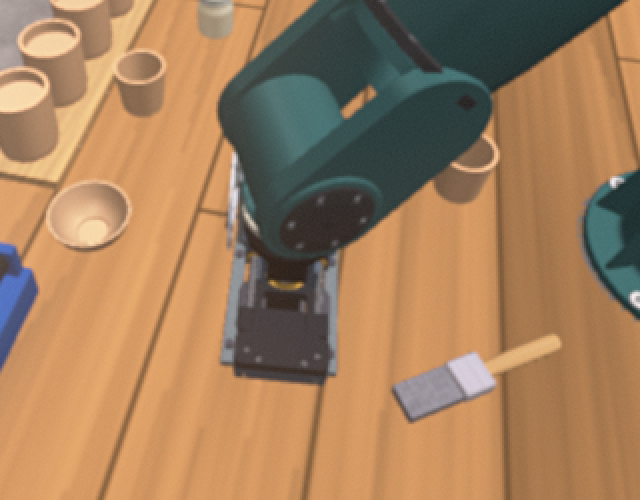

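Side view: gripper over the handle, nothing touched. Closing.

```bash
python3 -m crank '[0,0,0,0,0,0,-1, 0,0,0,0,0,0,-1, 0,0,0,0,0,0,-1, 0,0,0,0,0,0,-1, 0,0,0,0,0,0,-1, 0,0,0,0,0,0,-1]'
python3 go.py .4838 .285 .108 96.8
python3 - <<'E'
import numpy as np
# arc, shift from start in (tool x = -up, tool z = -forward), /0.12
f=lambda t:np.array([-190*np.cos(t)+12*np.sin(t),190*np.sin(t)+12*np.cos(t)])
for d in list(range(0,62,3)):
    v=(f(np.radians(d))-f(0))/120; print(d,'x',(-v[1]).round(3),'z',(-v[0]).round(3))
E
```

```text
time_s: 12.55
tool_pos: [0.4837, 0.2854, 0.1085]
tcp_rot: [-3.134, 1.571, -1.438]
ft_force: [-0.7, -6.4, 4.6]
gripper_width: 0.169
pos [0.4837 0.2854 0.1085] jaw angle 97.15 shift [ 0.004 -0.    -0.003] turn x 0.008 F [-0.72100039 -6.36220189  4.57346824] w 0.1690891687875389 j [ 0.49  0.32  2.06 -0.    0.77 -1.2 ] 12.55
0 x -0.0 z -0.0
3 x -0.083 z -0.007
6 x -0.165 z -0.019
9 x -0.246 z -0.035
12 x -0.327 z -0.055
15 x -0.406 z -0.08
18 x -0.484 z -0.108
21 x -0.561 z -0.141
24 x -0.635 z -0.178
27 x -0.708 z -0.218
30 x -0.778 z -0.262
33 x -0.846 z -0.31
36 x -0.912 z -0.361
39 x -0.974 z -0.416
42 x -1.034 z -0.474
45 x -1.09 z -0.534
48 x -1.144 z -0.598
51 x -1.193 z -0.665
54 x -1.24 z -0.734
57 x -1.282 z -0.805
60 x -1.321 z -0.878
```

```bash
python3 -m crank '[-0.04,-0,-0.003,0,0,0,-1, -0.083,0,-0.007,0,0,0,-1, -0.124,0,-0.013,0,0,0,-1, -0.165,0,-0.019,0,0,0,-1, -0.206,0,-0.027,0,0,0,-1, -0.246,0,-0.035,0,0,0,-1, -0.287,0,-0.045,0,0,0,-1, -0.327,0,-0.055,0,0,0,-1, -0.367,0,-0.067,0,0,0,-1, -0.406,0,-0.08,0,0,0,-1, -0.445,0,-0.094,0,0,0,-1, -0.484,0,-0.108,0,0,0,-1, -0.523,0,-0.124,0,0,0,-1, -0.561,0,-0.141,0,0,0,-1, -0.598,0,-0.159,0,0,0,-1, -0.635,0,-0.178,0,0,0,-1, -0.672,0,-0.198,0,0,0,-1, -0.708,0,-0.218,0,0,0,-1, -0.743,0,-0.24,0,0,0,-1, -0.778,0,-0.262,0,0,0,-1]'
python3 - <<'E'
from h import *
p,R,s=rot(); print(p,s['ft_force'],s['wrist_torque'],s['gripper_width'])
d=cam('top'); cv2.imwrite('pics/t4.png',d['bgr']); w=cam('side'); cv2.imwrite('pics/s4.png',w['bgr'])
a=d['bgr'][190:300,145:365]; b=w['bgr'][150:350,260:440]
cv2.imwrite('pics/c4.png',np.vstack([cv2.resize(a,(660,330),interpolation=2),cv2.copyMakeBorder(cv2.resize(b,(243,270),interpolation=2),0,0,0,417,0)]))
E
```

```text
time_s: 15.05
tool_pos: [0.4874, 0.2559, 0.2028]
tcp_rot: [-0.125, 1.568, 1.57]
ft_force: [-6.2, 16.4, 3.3]
gripper_width: 0.167
[0.48737391 0.25585988 0.20283065] [-6.22031981 16.39274473  3.2885275 ] [ 3.28353463  0.98187243 -0.11252215] 0.16704767901827097
```

View pics/c4.png

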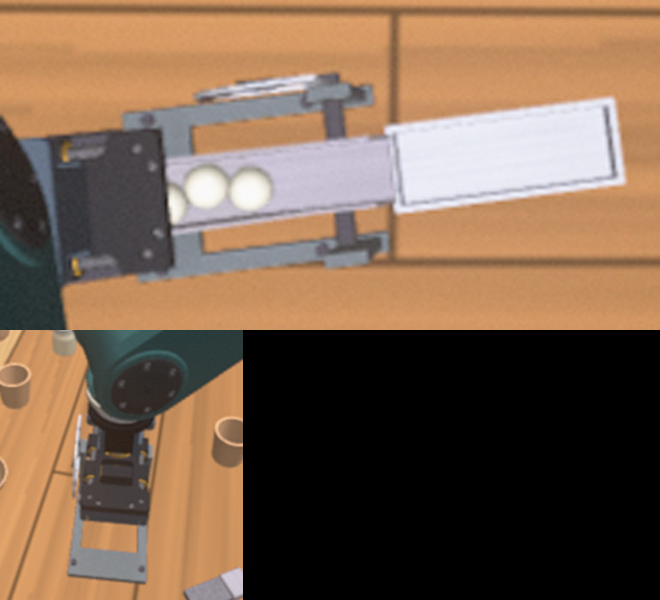

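Top crop: balls in the pan at (175–250,190), tray squarely ahead of the lip with its rim at (390,130)–(622,185). The 16 N backward force and forward shortfall fit the grip rolling down a pad (8 mm × angle), so I'll add that to the arc.

Run:
```python
import numpy as np
f=lambda t:np.array([-190*np.cos(t)+12*np.sin(t),190*np.sin(t)+12*np.cos(t)+8*t])
for d in np.r_[30:60:1.5,57,58,59,59.5,60]:
    v=(f(np.radians(d))-f(0))/120; print(d,(-v[1]+.778).round(3),(-v[0]+.262).round(3))
```

```text
30.0 -0.035 -0.0
31.5 -0.071 -0.024
33.0 -0.107 -0.048
34.5 -0.141 -0.073
36.0 -0.175 -0.099
37.5 -0.209 -0.126
39.0 -0.242 -0.154
40.5 -0.273 -0.182
42.0 -0.305 -0.212
43.5 -0.335 -0.242
45.0 -0.365 -0.272
46.5 -0.393 -0.304
48.0 -0.421 -0.336
49.5 -0.449 -0.369
51.0 -0.475 -0.403
52.5 -0.5 -0.437
54.0 -0.525 -0.472
55.5 -0.548 -0.507
57.0 -0.571 -0.543
58.5 -0.592 -0.579
57.0 -0.571 -0.543
58.0 -0.585 -0.567
59.0 -0.599 -0.592
59.5 -0.606 -0.604
60.0 -0.613 -0.616
```

```bash
python3 -m crank '[-0.035,0,0,0,0,0,-1, -0.071,0,-0.024,0,0,0,-1, -0.107,0,-0.048,0,0,0,-1, -0.141,0,-0.073,0,0,0,-1, -0.175,0,-0.099,0,0,0,-1, -0.209,0,-0.126,0,0,0,-1, -0.242,0,-0.154,0,0,0,-1, -0.273,0,-0.182,0,0,0,-1, -0.305,0,-0.212,0,0,0,-1, -0.335,0,-0.242,0,0,0,-1, -0.365,0,-0.272,0,0,0,-1, -0.393,0,-0.304,0,0,0,-1, -0.421,0,-0.336,0,0,0,-1, -0.449,0,-0.369,0,0,0,-1, -0.475,0,-0.403,0,0,0,-1, -0.5,0,-0.437,0,0,0,-1, -0.525,0,-0.472,0,0,0,-1, -0.548,0,-0.507,0,0,0,-1, -0.548,0,-0.507,0,0,0,-1]'
cat > ang.py <<'E'
from h import *
from scipy.optimize import brentq
p,R,s=rot(); u=np.array([np.cos(np.radians(-83.2)),np.sin(np.radians(-83.2))])
fw=(p[:2]-[.4837,.2854])@u*1000; up=(p[2]-.1085)*1000
F=s['ft_force']; print('fw',fw,'up',up,'F fwd',F[:2]@u,'F up',F[2],'t',s['time_s'])
print('angle by fwd',np.degrees(brentq(lambda t:190*(1-np.cos(t))+12*np.sin(t)-fw,-.1,1.4)),'by up+roll',np.degrees(brentq(lambda t:190*np.sin(t)+12*np.cos(t)-12+8*t-up,-.1,1.4)))
E
python3 ang.py
```

```text
time_s: 17.52
tool_pos: [0.4949, 0.1934, 0.2677]
tcp_rot: [2.424, 1.57, -2.164]
ft_force: [-4.5, -7.0, -8.6]
gripper_width: 0.169
fw 92.67157195178817 up 159.19068916512657 F fwd 6.379833409566096 F up -8.63109246028507 t 17.525
angle by fwd 55.639907773924094 by up+roll 55.532842129171165
```

```bash
python3 -m crank '[-0.014,0,-0.024,0,0,0,-1, -0.028,0,-0.048,0,0,0,-1, -0.042,0,-0.073,0,0,0,-1, -0.053,0,-0.09,0,0,0,-1, -0.06,0,-0.1,0,0,0,-1, -0.06,0,-0.1,0,0,0,-1]'
python3 ang.py
python3 - <<'E'
from h import *
d=cam('top'); w=cam('wrist')
a=d['bgr'][190:300,145:365]
cv2.imwrite('pics/c5.png',np.vstack([cv2.resize(a,(560,280),interpolation=2),cv2.resize(w['bgr'][0:250],(560,300))[:, :]]))
E
```

```text
time_s: 18.27
tool_pos: [0.4963, 0.1818, 0.2746]
tcp_rot: [2.001, 1.57, -2.586]
ft_force: [-4.9, -5.2, -12.7]
gripper_width: 0.169
fw 104.37445123391318 up 166.08146878752999 F fwd 4.5292363758616725 F up -12.664917610330022 t 18.275
angle by fwd 59.65753485948708 by up+roll 59.48398964039191
```

View pics/c5.png

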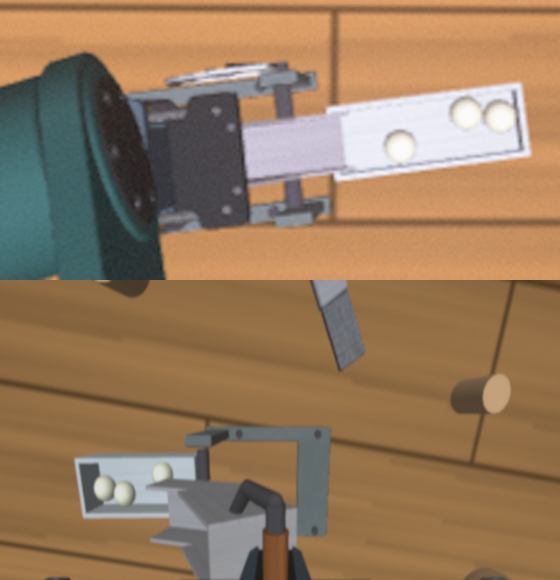

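Top part: three balls in the tray at (400,147),(466,112),(500,115). Lower part: pan tipped, balls also seen in the tray. I'll hold over 2 s at 59.6°.

```bash
python3 -m crank '[0,0,0,0,0,0,-1, 0,0,0,0,0,0,-1, 0,0,0,0,0,0,-1, 0,0,0,0,0,0,-1, 0,0,0,0,0,0,-1, 0,0,0,0,0,0,-1, 0,0,0,0,0,0,-1, 0,0,0,0,0,0,-1, 0,0,0,0,0,0,-1, 0,0,0,0,0,0,-1, 0,0,0,0,0,0,-1, 0,0,0,0,0,0,-1, 0,0,0,0,0,0,-1, 0,0,0,0,0,0,-1, 0,0,0,0,0,0,-1, 0,0,0,0,0,0,-1, 0,0,0,0,0,0,-1, 0,0,0,0,0,0,-1, 0,0,0,0,0,0,-1, 0,0,0,0,0,0,-1]'
python3 ang.py
python3 - <<'E'
import numpy as np
f=lambda t:np.array([-190*np.cos(t)+12*np.sin(t),190*np.sin(t)+12*np.cos(t)+8*t])
for a,l in((59.7,np.r_[58:29:-1.5,30]),(30,np.r_[28.5:0:-1.5,0])):
  for d in l:
    v=(f(np.radians(d))-f(np.radians(a)))/120; print(d,f'{-v[1]:.3f},0,{-v[0]:.3f},0,0,0,-1',end='; ')
  print()
E
```

```text
time_s: 20.88
tool_pos: [0.4964, 0.1818, 0.2746]
tcp_rot: [2.179, 1.57, -2.409]
ft_force: [-5.6, -5.1, -11.4]
gripper_width: 0.17
fw 104.36861955005557 up 166.10270275209476 F fwd 4.445387776575671 F up -11.371075580430952 t 20.875
angle by fwd 59.655569783746 by up+roll 59.4969157263977
58.0 0.024,0,0.042,0,0,0,-1; 56.5 0.046,0,0.078,0,0,0,-1; 55.0 0.069,0,0.114,0,0,0,-1; 53.5 0.092,0,0.149,0,0,0,-1; 52.0 0.117,0,0.184,0,0,0,-1; 50.5 0.143,0,0.217,0,0,0,-1; 49.0 0.169,0,0.251,0,0,0,-1; 47.5 0.197,0,0.283,0,0,0,-1; 46.0 0.225,0,0.315,0,0,0,-1; 44.5 0.254,0,0.347,0,0,0,-1; 43.0 0.284,0,0.377,0,0,0,-1; 41.5 0.315,0,0.407,0,0,0,-1; 40.0 0.346,0,0.436,0,0,0,-1; 38.5 0.378,0,0.464,0,0,0,-1; 37.0 0.411,0,0.492,0,0,0,-1; 35.5 0.445,0,0.518,0,0,0,-1; 34.0 0.479,0,0.544,0,0,0,-1; 32.5 0.514,0,0.569,0,0,0,-1; 31.0 0.550,0,0.593,0,0,0,-1; 29.5 0.586,0,0.616,0,0,0,-1; 30.0 0.574,0,0.609,0,0,0,-1; 
28.5 0.037,0,0.023,0,0,0,-1; 27.0 0.074,0,0.044,0,0,0,-1; 25.5 0.112,0,0.065,0,0,0,-1; 24.0 0.150,0,0.085,0,0,0,-1; 22.5 0.189,0,0.103,0,0,0,-1; 21.0 0.228,0,0.121,0,0,0,-1; 19.5 0.268,0,0.138,0,0,0,-1; 18.0 0.308,0,0.154,0,0,0,-1; 16.5 0.348,0,0.169,0,0,0,-1; 15.0 0.389,0,0.182,0,0,0,-1; 13.5 0.431,0,0.195,0,0,0,-1; 12.0 0.472,0,0.207,0,0,0,-1; 10.5 0.514,0,0.217,0,0,0,-1; 9.0 0.556,0,0.227,0,0,0,-1; 7.5 0.599,0,0.236,0,0,0,-1; 6.0 0.641,0,0.243,0,0,0,-1; 4.5 0.684,0,0.249,0,0,0,-1; 3.0 0.727,0,0.255,0,0,0,-1; 1.5 0.770,0,0.259,0,0,0,-1; 0.0 0.813,0,0.262,0,0,0,-1;
```

```bash
python3 -m crank '[0.012,0,0.02,0,0,0,-1, 0.035,0,0.06,0,0,0,-1, 0.069,0,0.114,0,0,0,-1, 0.092,0,0.149,0,0,0,-1, 0.117,0,0.184,0,0,0,-1, 0.143,0,0.217,0,0,0,-1, 0.169,0,0.251,0,0,0,-1, 0.197,0,0.283,0,0,0,-1, 0.225,0,0.315,0,0,0,-1, 0.254,0,0.347,0,0,0,-1, 0.284,0,0.377,0,0,0,-1, 0.315,0,0.407,0,0,0,-1, 0.346,0,0.436,0,0,0,-1, 0.378,0,0.464,0,0,0,-1, 0.411,0,0.492,0,0,0,-1, 0.445,0,0.518,0,0,0,-1, 0.479,0,0.544,0,0,0,-1, 0.514,0,0.569,0,0,0,-1, 0.55,0,0.593,0,0,0,-1, 0.574,0,0.609,0,0,0,-1]'
python3 ang.py
```

```text
time_s: 23.38
tool_pos: [0.4888, 0.2552, 0.2071]
tcp_rot: [-1.382, 1.568, 0.314]
ft_force: [-2.2, -1.7, 2.0]
gripper_width: 0.169
fw 30.613393985664956 up 98.64180294790843 F fwd 1.428967898764063 F up 2.044901012101327 t 23.375
angle by fwd 29.539584862922425 by up+roll 30.36565198776576
```

```bash
python3 -m crank '[0.037,0,0.023,0,0,0,-1, 0.074,0,0.044,0,0,0,-1, 0.112,0,0.065,0,0,0,-1, 0.15,0,0.085,0,0,0,-1, 0.189,0,0.103,0,0,0,-1, 0.228,0,0.121,0,0,0,-1, 0.268,0,0.138,0,0,0,-1, 0.308,0,0.154,0,0,0,-1, 0.348,0,0.169,0,0,0,-1, 0.389,0,0.182,0,0,0,-1, 0.431,0,0.195,0,0,0,-1, 0.472,0,0.207,0,0,0,-1, 0.514,0,0.217,0,0,0,-1, 0.556,0,0.227,0,0,0,-1, 0.599,0,0.236,0,0,0,-1, 0.63,0,0.241,0,0,0,-1, 0.66,0,0.246,0,0,0,-1, 0.684,0,0.249,0,0,0,-1, 0.705,0,0.252,0,0,0,-1, 0.727,0,0.255,0,0,0,-1]'
python3 ang.py
python3 -m crank '[0.015,0,0.002,0,0,0,-1, 0.03,0,0.003,0,0,0,-1, 0.045,0,0.004,0,0,0,-1, 0.06,0,0.006,0,0,0,-1, 0.072,0,0.007,0,0,0,-1, 0.082,0,0.007,0,0,0,-1, 0.086,0,0.007,0,0,0,-1, 0.086,0,0.007,0,0,0,-1]'
python3 ang.py
```

```text
time_s: 25.88
tool_pos: [0.4847, 0.2851, 0.1186]
tcp_rot: [-1.64, 1.569, 0.056]
ft_force: [8.2, -4.3, 2.5]
gripper_width: 0.171
fw 0.4540460085036952 up 10.107785398826438 F fwd 5.293847991562615 F up 2.4736119114212256 t 25.875
angle by fwd 1.746670401709188 by up+roll 2.9306841052524883
time_s: 26.88
tool_pos: [0.4855, 0.2857, 0.1108]
tcp_rot: [-1.779, 1.568, -0.083]
ft_force: [-3.7, -17.3, 44.3]
gripper_width: 0.167
fw -0.10261229336525311 up 2.3166409443326206 F fwd 16.775051351568052 F up 44.26068540454966 t 26.875
angle by fwd -0.5285444265937546 by up+roll 0.6706250201626965
```

Pan is on its stop (44 N upward on the fingers). Ease off, open part way, rise.

```bash
python3 -m crank '[-0.008,0,0,0,0,0,-1, -0.014,0,0,0,0,0,-1, -0.016,0,0,0,0,0,-1]'
python3 ang.py
python3 -m crank '[0,0,0,0,0,0,-0.4, 0,0,0,0,0,0,0, 0,0,0,0,0,0,0.1, 0,0,0,0,0,0,0.1, 0,0,0,0,0,0,0.1, 0,0,0,0,0,0,0.1]'
python3 ang.py
```

```text
time_s: 27.25
tool_pos: [0.4853, 0.2856, 0.1112]
tcp_rot: [-1.7, 1.568, -0.004]
ft_force: [7.2, -11.1, 13.9]
gripper_width: 0.169
fw -0.042790359046530745 up 2.660013939976502 F fwd 11.878999755324969 F up 13.89211910990624 t 27.25
angle by fwd -0.21042760162221083 by up+roll 0.7700710912800848
time_s: 28.0
tool_pos: [0.4835, 0.2858, 0.1101]
tcp_rot: [1.53, 1.571, -3.057]
ft_force: [0.1, -0.1, -0.4]
gripper_width: 0.555
fw -0.46414352171341205 up 1.594044770213507 F fwd 0.08468294394186816 F up -0.363356075890077 t 28.0Traceback (most recent call last):
  File "ang.py", line 6, in <module>
    print('angle by fwd',np.degrees(brentq(lambda t:190*(1-np.cos(t))+12*np.sin(t)-fw,-.1,1.4)),'by up+roll',np.degrees(brentq(lambda t:190*np.sin(t)+12*np.cos(t)-12+8*t-up,-.1,1.4)))
                                    ~~~~~~^^^^^^^^^^^^^^^^^^^^^^^^^^^^^^^^^^^^^^^^^^^^^^^^^^^^
    r = _zeros._brentq(f, a, b, xtol, rtol, maxiter, args, full_output, disp)
ValueError: f(a) and f(b) must have different signs
```

Rise clear, back off to the rear, and compare with the starting picture.

```bash
python3 -m crank '[-0.2,0,0,0,0,0,0.1, -0.5,0,0,0,0,0,0.1, -0.9,0,0,0,0,0,0.1, -0.9,0,0,0,0,0,0.1]'
python3 -m crank '[-0.4,0,0.3,0,0,0,0.1, -0.6,0,0.7,0,0,0,0.1, -0.6,0,1,0,0,0,0.1, -0.6,0,1,0,0,0,0.1, -0.6,0,1,0,0,0,0.1]'
python3 - <<'E'
from h import *
d=cam('top'); a0=cv2.imread('pics/stand.png'); cv2.imwrite('pics/t6.png',d['bgr'])
b=d['bgr'][200:295,145:285]; old=cv2.imread('pics/top0.png')
x=np.hstack([cv2.resize(old[185:300,140:285],(396,315),interpolation=2),cv2.resize(d['bgr'][185:300,140:285],(396,315),interpolation=2)])
s=cam('side'); y=cv2.resize(s['bgr'][130:350,200:480],(356,280),interpolation=2)
t=cv2.resize(d['bgr'][120:340,220:560],(433,280),interpolation=2)
cv2.imwrite('pics/c6.png',np.vstack([x,np.hstack([y,t,np.zeros((280,3,3),np.uint8)])]))
p,R,st=rot(); print(p,st['ft_force'],st['time_s'])
E
```

```text
time_s: 28.5
tool_pos: [0.4853, 0.2868, 0.2217]
tcp_rot: [-1.197, 1.565, 0.499]
ft_force: [0.1, 0.3, -0.4]
gripper_width: 0.549
time_s: 29.12
tool_pos: [0.4683, 0.4043, 0.2889]
tcp_rot: [2.206, 1.569, -2.381]
ft_force: [-0.4, 0.4, -0.2]
gripper_width: 0.548
[0.4686368  0.40394018 0.28944447] [-0.12092648 -0.60076797  0.05400722] 29.225
```

View pics/c6.png

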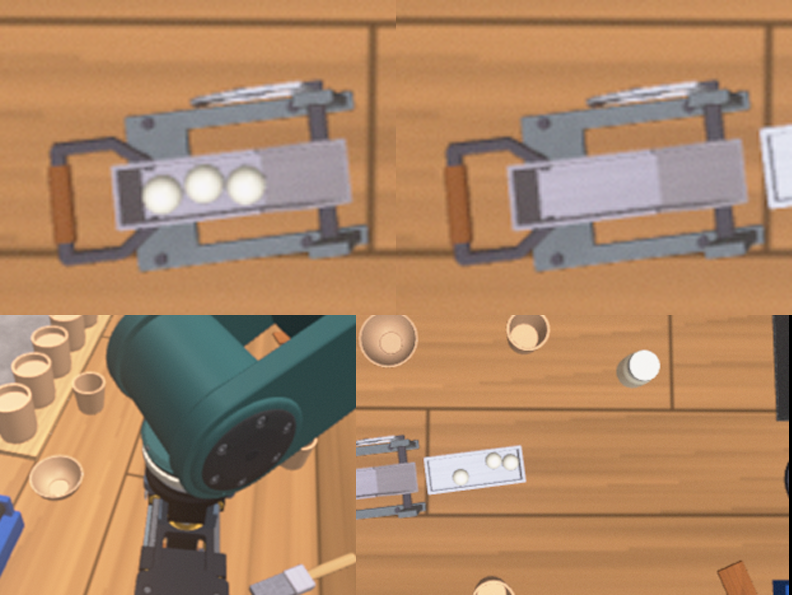

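Before and after match: the pan is level in the same pixels and empty, three balls are in the tray, and the other ware is in place. Handing in.

```bash
python3 -c "
from plant import job
print(job.sign_off())"
```

```text
the job is handed in; nothing more can be done
None
```

The pan is emptied: all three balls are in the tray, the pan is back level and released, and I handed the job in at about 29 s of the 72 s allowed.

- **Tray:** it stands in line with the pan, 111–114 mm ahead of the hinge against the 115 mm wanted, and within about 4 mm sideways.
- **Tip:** I tipped the pan to about 59.6° and held it there for over 2.6 s.
- **Last pictures:** the pan matches its starting position and is empty, and the three balls lie in the tray. The bowl, cup and jar look unmoved, and the gripper is clear with nothing touching it.

Checks that disagreed or could not be made:

- **60° mark:** the pointer on the angle plate could not be read because every view saw the plate edge-on. The angle comes from the tool's travel; the forward and upward readings gave 59.7° and 59.5°.
- **Force during the tip:** partway up there was a 16 N sideways force because the handle rolls between the fingers. I corrected the path for that and the sideways force dropped.
- **Landing:** at the stop the fingers briefly pressed with 44 N. This was through the fingers, not the gripper body, and I eased it to 14 N before letting go.

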